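# Shut and bolt the pastel chest

## Task

Close the open lid of the wooden pastel chest gently; a sprung pin keeps it standing a little proud, so press it down onto its seat and, while it is down, push the steel bolt across by its red knob until its tip is fully home, firmly up against the stop inside the brass keeper, so that the lid stays shut when you let go. Feel your way: do not slam or crush the lid on its seat or ram the bolt into the keeper, and leave the other things on the table where they are.

Things in the scene. Friction and masses are not known exactly. Their poses are not given: they have to be found in the camera images.
- box: Open wooden pastel chest standing fixed on the table, 200 (x) by 260 (y) by 75 mm high. Origin: centre of its underside; x points from the lid's free edge to the hinge edge, y along the hinge, z up. It may be turned by up to 0.4 rad.
- lid: Wooden lid, 200 (x) by 260 (y) by 10 mm, hinged on the chest's far (+x) upper edge. Origin: on the hinge axis, mid-length, half-way through the thickness, 83 mm above the table; shut, its axes are the chest's. It lies along its -x, its top face at z = +5 mm, and opens by turning about +y. A stiff hinge (0.45 N m) holds it where left; it starts 0.6 to 0.9 rad open.
- lid_push (a point): Bare spot on the lid's top face to push it shut: 180 mm from the hinge axis, 105 mm from the middle on the +y side, clear of the bolt. Let go, the lid then stands up to 11 mm proud at its free edge on a sprung pin; bringing it right down takes about 8 to 14 N at the bolt (some 0.5 N per mm), then the push rises steeply as it meets its firm seat.
- seat: Rubber strip, 8 by 240 by 3 mm, on the upper edge of the chest's front wall; its top is 78 mm above the table. The lid lands on it when fully down and must not be pressed on it with more than about 20 N. Origin: centre of its underside.
- bolt: Steel barrel bolt riding on the lid, axes as the lid's: a round rod, 10 mm thick, along y; on it a flat thumb plate (26 mm in x, 84 mm in y), top face 8 mm above the rod axis. Origin: on the rod axis under the knob, 165 mm from the hinge axis, 10 mm above the lid's top face. It slides along its -y with about 2.5 N of friction, stays where left; it starts drawn back, 24 to 48 mm from home.
- bolt_knob (a point): Centre of the bolt's red upright knob, in the middle of the thumb plate, 24 mm (x) by 12 mm (y) by 30 mm high; this centre is 23 mm above the rod axis. Low guide straps (19 mm above the lid's face) stand over the rod 118 mm to the -y side and 72 mm to the +y side of the lid's middle.
- bolt_tip (a point): Flat-ended tip of the bolt rod (10 mm across, square edge), 118 mm along -y from the bolt's origin, on the rod axis.
- keeper: Brass block, 28 (x) by 34 mm (y), fixed at the chest's -y side; how far out varies by some mm. Origin: centre of its hole's mouth, 98 mm above the table. The hole runs along -y, 14 mm wide, 13 mm high, centred on the origin. Lid fully down: the rod axis is level with the origin; lid proud: the tip meets solid brass. Neither it nor its stop may be rammed over 20 N.
- end_cap: Dark steel plate closing the keeper's outer (-y) end, its inner face 34 mm behind the mouth; origin: centre of that face. It carries, hidden in the hole, an adjustable stop set anywhere from 18 to 27 mm behind the mouth: only by feel can it be found. The bolt is home when its tip bears on this stop with 2 N or more (on top of the bolt's own friction).
- ink_jar: Bystander: small glass jar with blue cap, 52 mm across, 55 mm high, standing beside the chest. Origin: centre of its underside.
- brush: Bystander: wooden brush, 190 mm long, lying to the right of the chest. Origin: under its middle.
- pencil_case: Bystander: white plastic case with a green tab, 100 by 200 by 66 mm, at the left. Origin: centre of its underside.
- sharpener: Bystander: round metal sharpener, 36 mm across, 34 mm high, to the right of the chest. Origin: centre of its underside.
- stick_pink: Bystander: pink pastel stick, 62 by 12 by 12 mm, in front of the chest. Origin: centre of its underside.

How it is judged:
On the way, in this order (a step that is already met when the one before it is completed fails the run):
1. the lid is swung down onto its sprung pin (less than 0.10 rad open) (angle between lid's own z axis and vertical below 0.1 rad), for 0.2 s.
2. the bolt, in the keeper, is pushed up against its stop (2 N or more) (contact force between bolt and end_cap above 2 N and y of bolt_tip in the frame of keeper below -0.015 m), for 0.1 s.
At the end, for the whole second after the job is handed in: The bolt's tip, having been pushed up to the stop, is at least 15 mm deep in the keeper's hole and within 6 mm of its axis height, and the lid stays down (less than 0.03 rad open) with the hand off (y of bolt_tip in the frame of keeper below -0.015 m and z of bolt_tip in the frame of keeper between -0.006 and 0.006 m and angle between lid's own z axis and vertical below 0.03 rad); the robot touches nothing.
It fails at once if the bolt is driven against the keeper or its stop with more than 20 N (contact force between bolt and keeper above 20 N).
It fails at once if the lid is slammed or crushed on its seat with more than 20 N (contact force between lid and seat above 20 N).
It fails at once if the jar, brush, white case, sharpener or pink stick is moved by more than 25 mm (distance of any of ink_jar, brush, pencil_case, sharpener, stick_pink from where it was at the start of the episode above 0.025 m).
It also fails if it takes over 67 s, if anything falls off the work surface, if the arm or the gripper's body presses on something with over 40 N, if the wrist force passes 120 N, or if a joint passes its speed limit or range.

## Robot

A 6-joint arm with a two-finger parallel gripper is mounted at the origin on the work surface. World frame = base frame: x ahead of the robot, y to its left, z up, the work surface at z = 0. Lengths are in m, angles in rad, forces in N, time in s.
With the tool pointing down it reaches from about 0.375 to 0.9 m from the base axis. Payload 3.1 kg.
Tool frame: the origin (TCP) lies midway between the tips of the shut fingers; the grasp point (between the pads) lies 19 mm behind it (manip.grasp_offset is the distance from the TCP to the grasp point, in m); z points along the fingers, y is the line along which they close (so a half turn about z gives the same grasp; the last joint's range is limited). The gripper opens to 85 mm and grips with 20 to 120 N. Pads are 22 mm wide; open, the fingers measure 114 mm over their backs; the gripper's body (76 mm by 85 mm) begins 54 mm behind the grasp point. The pads swing forward as they close: fully open they stand 13 mm farther back than shut.
Start: joints at [1.129, 0.527, 1.433, -0, 1.181, -0.178], TCP at [0.163, 0.603, 0.231] pointing down, gripper open.
Joint ranges: [-3.08, 3.08], [-0.75, 2.2], [0.22, 2.44], [-1.43, 4.57], [0, 2.65], [-2.85, 2.85]. Speed limits (rad/s): [2.79, 2.79, 3.14, 3.14, 3.14, 3.14].

## Interface

Orientations are given as a unit quaternion [x, y, z, w].
In Python, from station import sensors, cams, order, manip gives the robot as it stands.
- The arm moves only by the tool move_arm, never from a script. Its argument "targets" is a list of rows, each an object of numbers: "dx", "dy", "dz": the shift along the world's x, y, z normalised to -1 to 1, where 1 is 25 mm; "rx", "ry", "rz": the turn, a rotation vector about the world's x, y, z normalised to -1 to 1, where 1 is 30 degrees. A call has exactly 10 rows; each row shifts and turns the commanded pose from where the row before left it; what a row does not reach is not made up. A row lasts 1/8 s, in which the tool goes at most 62.5 mm and 10.7 degrees, less where a joint would pass 70% of its speed; a pose out of reach is approached as far as the arm can. A call with a number of a shift or a turn outside -1 to 1 is refused whole. A call with a gripper value outside its range is refused whole. "claw" is the opening in per cent of the stroke, from 0 (shut) to 100 (fully open), set as the call begins (left out, the last holds). The fingers move at their own pace and stop on an object; "newtons" is the grip in N (left out, the last holds). Time passes only in rows, so rows that do not move let the fingers close, or fill a call up. It gives the time, the measured TCP pose, the force, the opening and the grip force at its end, in the units of the state.
- sensors.sense(): the state, without advancing time (a new reading comes with each control period).
- cams.snapshot(name): name is "scene" or "top"; returns the picture (400x640x3 uint8, red, green, blue); there is no depth.
- cams.camera_model(name): a dict with "fx", "fy", "cx", "cy" (pixels), "distortion" ([k1, k2, p1, p2, k3] as OpenCV has them; the pictures are not rectified), "extrinsics" (4x4, takes a point from world to camera coordinates). Camera axes: x right, y down, z forward; pixel columns grow to the right and rows downward; lengths in m; the calibration is good to about 2 mm. A picture is of the moment at which its call begins. camera_model takes no time and is no camera call.
- order.sign_off(): hands the job in; it is judged then, once.
The state is a dict: "t": time; "q": joint angles; "qd": joint speeds; "tau": joint torques, N m; "tcp_pos": TCP position; "tool_rot": TCP orientation; "force": force on the tool from outside, world axes, zero at the start; "ft_torque": the same for the moment, N m; "finger_gap": opening from 0.0 (shut) to 1.0 (fully open); "gripper_force": force on a finger pad.
Only numpy, scipy, OpenCV 4.12 (cv2) and the standard library are available. Lean on these libraries where they do the work, as an engineer would, in place of code of your own. Each camera call takes 0.05 s, during which the arm holds its last target. There are 200 camera calls.

## Working session

There is one attempt and no reset: what is moved stays moved. The work goes in short steps, Python scripts to look and compute and a tool call to move; the robot and the scene stay as the last step left them, time stands still between calls to the robot, and variables do not carry over. Pictures are saved under pics/ and viewed, at most 10 in all, crops included, and the job is handed in when it is done.

Besides the shell and the picture viewer there is one more tool, called after "Call:" by a JSON object that holds its "name" and its "arguments", one argument or row to a line. move_arm: Moves the arm, as the interface text tells. Scaled input: -1 to 1 covers 25 mm each way for a shift and 30 degrees each way for a turn. Its arguments: {"type":"object","properties":{"targets":{"type":"array"},"claw":{"type":"number"},"newtons":{"type":"number"}},"required":["targets"]}

```bash
mkdir -p pics
python3 - <<'E'
from station import sensors,cams
import cv2
for n in("scene","top"):
    im=cams.snapshot(n); cv2.imwrite(f"pics/{n}0.png",im[:,:,::-1])
    m=cams.camera_model(n); print(n,m)
s=sensors.sense();print(s)
E
```

```text
scene {'fx': 447.55195361708036, 'fy': 447.55195361708036, 'cx': 325.00516836747397, 'cy': 202.14355140001658, 'distortion': array([0.00773539, 0.        , 0.        , 0.        , 0.        ]), 'extrinsics': array([[ 0.86298414,  0.50506975, -0.01276419, -0.50973597],
       [ 0.37327735, -0.65441621, -0.65757391, -0.127248  ],
       [-0.34047379,  0.56271127, -0.75328191,  1.52436069],
       [ 0.        ,  0.        ,  0.        ,  1.        ]])}
top {'fx': 414.1269823446167, 'fy': 414.1269823446167, 'cx': 320.32548810969485, 'cy': 193.12570710607568, 'distortion': array([-0.02893205,  0.        ,  0.        ,  0.        ,  0.        ]), 'extrinsics': array([[-0.0173575 , -0.99984461,  0.00307855,  0.01190481],
       [-0.98888974,  0.01671253, -0.14770839,  0.58252808],
       [ 0.14763399, -0.00560819, -0.98902616,  1.01778176],
       [ 0.        ,  0.        ,  0.        ,  1.        ]])}
{'t': 0.1, 'q': array([ 1.12851242e+00,  5.28364455e-01,  1.43377412e+00,  2.15146859e-06,
        1.18138174e+00, -1.78522965e-01]), 'qd': array([ 0.00182066, -0.00053501, -0.00336039,  0.0001092 , -0.00053913,
        0.00196739]), 'tau': array([ 1.17081941e-04, -4.43301916e+01, -1.78586233e+01, -2.19953322e-04,
        3.88722285e-03, -1.94295029e-05]), 'tcp_pos': array([0.16265368, 0.60280448, 0.23043685]), 'tool_rot': array([ 1.31498861e-01,  9.91315853e-01, -9.17463171e-04, -2.95341588e-04]), 'force': array([-0.05449709,  0.47023404,  0.439436  ]), 'ft_torque': array([-0.00030844,  0.03867228, -0.00061315]), 'gripper_force': 0.0, 'finger_gap': 1.0001212207030064}
```

View pics/scene0.png

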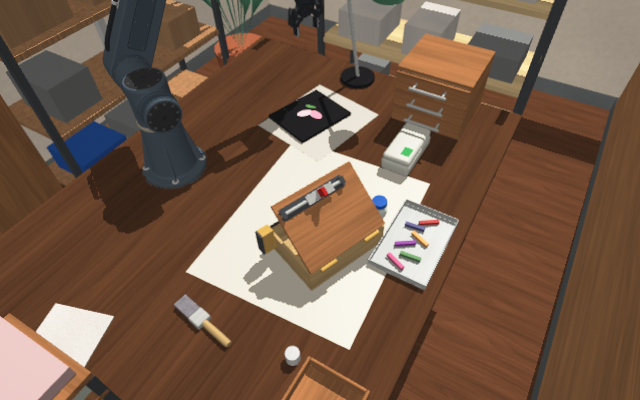

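View pics/top0.png

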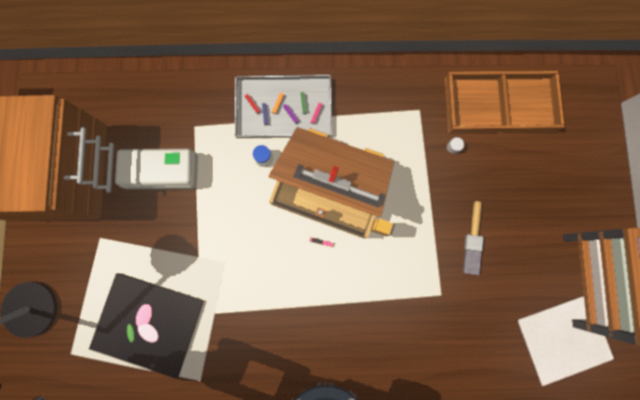

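The scene view shows the chest at about (320,230), with the brass keeper at (265,238) and the red knob at (323,191). In the top view the keeper is at (382,227) and the knob at (334,174). I'll zoom in on both.

Run:
```python
import cv2,numpy as np
a=cv2.imread("pics/top0.png")[120:245,255:415]; b=cv2.imread("pics/scene0.png")[160:290,245:395]
a=cv2.resize(a,None,fx=5,fy=5,interpolation=cv2.INTER_CUBIC)[:600,:800]
b=cv2.resize(b,(690,598),interpolation=cv2.INTER_CUBIC)
cv2.imwrite("pics/ca.png",a);cv2.imwrite("pics/cb.png",b)
```

```text
(no output)
```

View pics/ca.png

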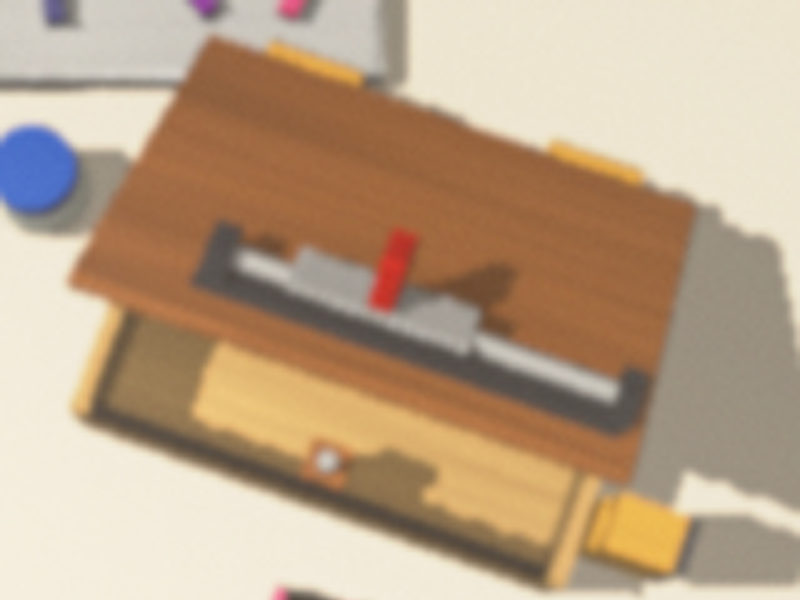

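View pics/cb.png

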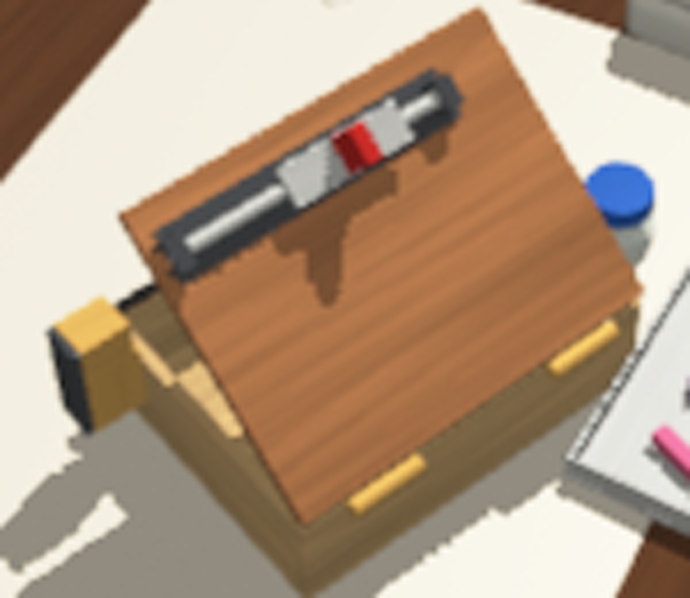

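The top crop shows the lid corners at about (212,38), (695,205), (632,480) and (72,283), and the knob top at (404,242). The scene crop shows the same corners at (638,290), (302,522), (122,215) and (482,8), and the knob's upper face at about (366,145). I'll triangulate these points.

```bash
cat > h.py <<'E'
import numpy as np,cv2
from station import sensors,cams
M={n:cams.camera_model(n) for n in("top","scene")}
def norm(n,p):
    m=M[n];K=np.array([[m["fx"],0,m["cx"]],[0,m["fy"],m["cy"]],[0,0,1]])
    return cv2.undistortPoints(np.float64(p).reshape(-1,1,2),K,m["distortion"]).reshape(-1,2)
def tri(a,b):
    X=cv2.triangulatePoints(M["top"]["extrinsics"][:3],M["scene"]["extrinsics"][:3],norm("top",a).T,norm("scene",b).T)
    return (X[:3]/X[3]).T
def plane(n,p,z):
    E=M[n]["extrinsics"];R,t=E[:3,:3],E[:3,3];c=-R.T@t
    d=np.c_[norm(n,p),np.ones(len(norm(n,p)))]@R
    return c+d*((z-c[2])/d[:,2])[:,None]
A=lambda p:np.array(p)/5.+[255-.4,120-.4]
B=lambda p:np.array(p)/4.6+[245-.4,160-.4]
E
python3 - <<'E'
from h import *
np.set_printoptions(precision=4,suppress=True)
T=A([[212,38],[695,205],[632,480],[72,283],[404,242],[382,300]]);S=B([[638,290],[302,522],[122,215],[482,8],[368,143],[345,148]])
X=tri(T,S);print(X)
print(np.linalg.norm(X[0]-X[1]),np.linalg.norm(X[2]-X[3]),np.linalg.norm(X[0]-X[3]),np.linalg.norm(X[1]-X[2]))
for a,b in((0,1),(3,2)):
    d=X[a]-X[b];print("yaw",np.arctan2(-d[0],d[1]))
f=(X[2]+X[3])/2-(X[0]+X[1])/2;print("open",np.arctan2(f[2],np.hypot(*f[:2])))
print("keeper top face corners z .110",plane("top",A([[617,492],[692,515],[670,575],[588,552]]),.112), plane("scene",B([[55,325],[102,298],[130,318],[78,352]]),.112))
print("box front bottom rim z.075",plane("top",A([[75,412],[562,588]]),.075))
E
```

```text
[[ 0.7451  0.0579  0.0856]
 [ 0.6551 -0.1818  0.0859]
 [ 0.5086 -0.126   0.2043]
 [ 0.6005  0.1162  0.2016]
 [ 0.6096 -0.0298  0.2259]
 [ 0.5889 -0.0207  0.202 ]]
0.2560822166634734 0.2590885253379971 0.1943624057007927 0.19640411484335613
yaw -0.35942454502158494
yaw -0.36258132391445996
open 0.6433122143371515
keeper top face corners z .110 [[ 0.5103 -0.1336  0.112 ]
 [ 0.4988 -0.1689  0.112 ]
 [ 0.4706 -0.1572  0.112 ]
 [ 0.4821 -0.1188  0.112 ]] [[ 0.4705 -0.1532  0.112 ]
 [ 0.4826 -0.1233  0.112 ]
 [ 0.5053 -0.1273  0.112 ]
 [ 0.4935 -0.1624  0.112 ]]
box front bottom rim z.075 [[ 0.5578  0.1281  0.075 ]
 [ 0.4669 -0.1103  0.075 ]]
```

Checks out: the lid measures 0.257 × 0.196 m, the hinge sits at z 0.085 and is 0.64 rad open, and the yaw is −0.361. Next I shut the fingers and travel to a point above lid_push.

Call:
{"name": "move_arm", "arguments": {
  "targets": [
    {"dx":0.88,"dy":-1,"dz":0.4},
    {"dx":0.88,"dy":-1,"dz":0.4},
    {"dx":0.88,"dy":-1,"dz":0.4},
    {"dx":0.88,"dy":-1,"rz":-0.1},
    {"dx":0.88,"dy":-1,"rz":-0.087},
    {"dx":0.88,"dy":-1},
    {"dx":0.88,"dy":-1},
    {"dx":0.88,"dy":-1},
    {"dx":0.88,"dy":-1},
    {"dx":0.88,"dy":-1}
  ],
  "claw": 0,
  "newtons": 40
}}

```text
schema error: expected keys dx, dy, dz, rx, ry, rz
```

Call:
{"name": "move_arm", "arguments": {
  "targets": [
    {"dx":0.88,"dy":-1},
    {"dx":0.88,"dy":-1},
    {"dx":0.88,"dy":-1},
    {"dx":0.88,"dy":-1},
    {"dx":0.88,"dy":-1},
    {"dx":0.88,"dy":-1},
    {"dx":0.88,"dy":-1},
    {"dx":0.88,"dy":-1},
    {"dx":0.88,"dy":-1},
    {"dx":0.88,"dy":-1}
  ]
}}

```text
schema error: expected keys dx, dy, dz, rx, ry, rz
```

All six keys are needed in every row.

Call:
{"name": "move_arm", "arguments": {
  "targets": [
    {"dx":0.88,"dy":-1,"dz":0.4,"rx":0,"ry":0,"rz":0},
    {"dx":0.88,"dy":-1,"dz":0.4,"rx":0,"ry":0,"rz":0},
    {"dx":0.88,"dy":-1,"dz":0.4,"rx":0,"ry":0,"rz":0},
    {"dx":0.88,"dy":-1,"dz":0,"rx":0,"ry":0,"rz":-0.1},
    {"dx":0.88,"dy":-1,"dz":0,"rx":0,"ry":0,"rz":-0.087},
    {"dx":0.88,"dy":-1,"dz":0,"rx":0,"ry":0,"rz":0},
    {"dx":0.88,"dy":-1,"dz":0,"rx":0,"ry":0,"rz":0},
    {"dx":0.88,"dy":-1,"dz":0,"rx":0,"ry":0,"rz":0},
    {"dx":0.88,"dy":-1,"dz":0,"rx":0,"ry":0,"rz":0},
    {"dx":0.88,"dy":-1,"dz":0,"rx":0,"ry":0,"rz":0}
  ],
  "claw": 0,
  "newtons": 40
}}

```text
t: 1.35
tcp_pos: [0.3833, 0.3523, 0.261]
tool_rot: [0.18, 0.984, -0.0, -0.0]
force: [-0.2, 0.2, -1.4]
finger_gap: -0.001
gripper_force: 0.0
```

Call:
{"name": "move_arm", "arguments": {
  "targets": [
    {"dx":0.88,"dy":-1,"dz":0,"rx":0,"ry":0,"rz":0},
    {"dx":0.88,"dy":-1,"dz":0,"rx":0,"ry":0,"rz":0},
    {"dx":0.88,"dy":-1,"dz":0,"rx":0,"ry":0,"rz":0},
    {"dx":0.88,"dy":-1,"dz":0,"rx":0,"ry":0,"rz":0},
    {"dx":0.88,"dy":-1,"dz":0,"rx":0,"ry":0,"rz":0},
    {"dx":0.88,"dy":-1,"dz":0,"rx":0,"ry":0,"rz":0},
    {"dx":0.88,"dy":-1,"dz":0,"rx":0,"ry":0,"rz":0},
    {"dx":0.88,"dy":-1,"dz":0,"rx":0,"ry":0,"rz":0},
    {"dx":0.88,"dy":-1,"dz":0,"rx":0,"ry":0,"rz":0},
    {"dx":0.88,"dy":-1,"dz":0,"rx":0,"ry":0,"rz":0}
  ]
}}

```text
t: 2.6
tcp_pos: [0.6032, 0.1025, 0.2608]
tool_rot: [0.18, 0.984, -0.0, -0.001]
force: [0.1, -0.9, 0.1]
finger_gap: -0.004
gripper_force: 0.0
```

Call:
{"name": "move_arm", "arguments": {
  "targets": [
    {"dx":0.2,"dy":-0.3,"dz":-0.6,"rx":0,"ry":0,"rz":0},
    {"dx":0.2,"dy":-0.3,"dz":-0.6,"rx":0,"ry":0,"rz":0},
    {"dx":0.15,"dy":-0.2,"dz":-0.6,"rx":0,"ry":0,"rz":0},
    {"dx":0,"dy":0,"dz":-0.4,"rx":0,"ry":0,"rz":0},
    {"dx":-0.06,"dy":0.03,"dz":-0.2,"rx":0,"ry":0,"rz":0},
    {"dx":-0.11,"dy":0.04,"dz":-0.2,"rx":0,"ry":0,"rz":0},
    {"dx":-0.11,"dy":0.04,"dz":-0.2,"rx":0,"ry":0,"rz":0},
    {"dx":-0.11,"dy":0.04,"dz":-0.2,"rx":0,"ry":0,"rz":0},
    {"dx":-0.11,"dy":0.04,"dz":-0.2,"rx":0,"ry":0,"rz":0},
    {"dx":-0.11,"dy":0.04,"dz":-0.2,"rx":0,"ry":0,"rz":0}
  ]
}}

```text
t: 3.85
tcp_pos: [0.6012, 0.0892, 0.176]
tool_rot: [0.18, 0.984, 0.0, 0.0]
force: [0.7, 0.7, 1.4]
finger_gap: 0.0
gripper_force: 0.3
```

Call:
{"name": "move_arm", "arguments": {
  "targets": [
    {"dx":-0.06,"dy":0.02,"dz":-0.17,"rx":0,"ry":0,"rz":0},
    {"dx":-0.06,"dy":0.02,"dz":-0.17,"rx":0,"ry":0,"rz":0},
    {"dx":-0.06,"dy":0.02,"dz":-0.17,"rx":0,"ry":0,"rz":0},
    {"dx":-0.06,"dy":0.02,"dz":-0.17,"rx":0,"ry":0,"rz":0},
    {"dx":-0.06,"dy":0.02,"dz":-0.17,"rx":0,"ry":0,"rz":0},
    {"dx":-0.06,"dy":0.02,"dz":-0.17,"rx":0,"ry":0,"rz":0},
    {"dx":-0.06,"dy":0.02,"dz":-0.17,"rx":0,"ry":0,"rz":0},
    {"dx":-0.06,"dy":0.02,"dz":-0.17,"rx":0,"ry":0,"rz":0},
    {"dx":-0.06,"dy":0.02,"dz":-0.17,"rx":0,"ry":0,"rz":0},
    {"dx":-0.06,"dy":0.02,"dz":-0.17,"rx":0,"ry":0,"rz":0}
  ]
}}

```text
t: 5.1
tcp_pos: [0.5865, 0.0941, 0.1336]
tool_rot: [0.18, 0.984, -0.0, 0.0]
force: [0.5, -0.3, -0.6]
finger_gap: -0.001
gripper_force: 0.2
```

Run:
```python
from h import *
print(sensors.sense()["force"],sensors.sense()["tcp_pos"])
im=cams.snapshot("scene")[120:290,225:425,::-1];cv2.imwrite("pics/s1.png",cv2.resize(im,None,fx=3.5,fy=3.5))
```

```text
[ 0.53261035 -0.29509213 -0.61306174] [0.58654857 0.09410618 0.13357719]
```

View pics/s1.png

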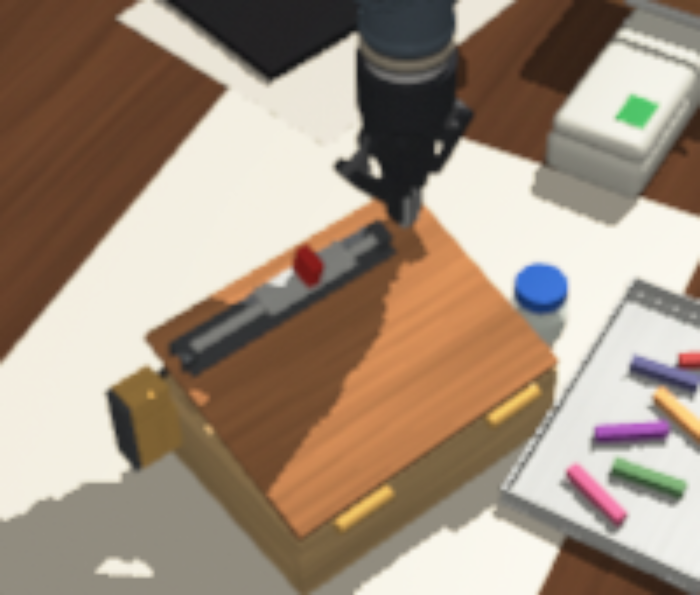

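The picture shows the lid following the fingers, which are at (403,215) near the bare corner and clear of the bolt strap. I carry on down.

Call:
{"name": "move_arm", "arguments": {
  "targets": [
    {"dx":-0.03,"dy":0.01,"dz":-0.15,"rx":0,"ry":0,"rz":0},
    {"dx":-0.03,"dy":0.01,"dz":-0.15,"rx":0,"ry":0,"rz":0},
    {"dx":-0.03,"dy":0.01,"dz":-0.15,"rx":0,"ry":0,"rz":0},
    {"dx":-0.03,"dy":0.01,"dz":-0.15,"rx":0,"ry":0,"rz":0},
    {"dx":-0.03,"dy":0.01,"dz":-0.15,"rx":0,"ry":0,"rz":0},
    {"dx":-0.03,"dy":0.01,"dz":-0.15,"rx":0,"ry":0,"rz":0},
    {"dx":-0.02,"dy":0.01,"dz":-0.1,"rx":0,"ry":0,"rz":0},
    {"dx":0,"dy":0,"dz":-0.1,"rx":0,"ry":0,"rz":0},
    {"dx":0,"dy":0,"dz":-0.04,"rx":0,"ry":0,"rz":0},
    {"dx":0,"dy":0,"dz":0,"rx":0,"ry":0,"rz":0}
  ]
}}

```text
t: 6.4
tcp_pos: [0.5814, 0.0959, 0.1052]
tool_rot: [0.18, 0.984, -0.0, -0.0]
force: [0.1, -0.0, 0.1]
finger_gap: -0.002
gripper_force: 0.0
```

Call:
{"name": "move_arm", "arguments": {
  "targets": [
    {"dx":0,"dy":0,"dz":-0.04,"rx":0,"ry":0,"rz":0},
    {"dx":0,"dy":0,"dz":-0.04,"rx":0,"ry":0,"rz":0},
    {"dx":0,"dy":0,"dz":-0.04,"rx":0,"ry":0,"rz":0},
    {"dx":0,"dy":0,"dz":-0.04,"rx":0,"ry":0,"rz":0},
    {"dx":0,"dy":0,"dz":-0.04,"rx":0,"ry":0,"rz":0},
    {"dx":0,"dy":0,"dz":-0.04,"rx":0,"ry":0,"rz":0},
    {"dx":0,"dy":0,"dz":-0.04,"rx":0,"ry":0,"rz":0},
    {"dx":0,"dy":0,"dz":-0.04,"rx":0,"ry":0,"rz":0},
    {"dx":0,"dy":0,"dz":0,"rx":0,"ry":0,"rz":0},
    {"dx":0,"dy":0,"dz":0,"rx":0,"ry":0,"rz":0}
  ]
}}

```text
t: 7.65
tcp_pos: [0.5814, 0.0959, 0.0976]
tool_rot: [0.18, 0.984, 0.0, 0.0]
force: [-1.0, 0.7, 3.6]
finger_gap: -0.003
gripper_force: 2.0
```

The force is rising on the pin at about 0.055 rad. I lift off and locate the knob.

Call:
{"name": "move_arm", "arguments": {
  "targets": [
    {"dx":0,"dy":0,"dz":0.2,"rx":0,"ry":0,"rz":0},
    {"dx":0,"dy":0,"dz":0.4,"rx":0,"ry":0,"rz":0},
    {"dx":0,"dy":0,"dz":0.6,"rx":0,"ry":0,"rz":0},
    {"dx":0,"dy":0,"dz":0.6,"rx":0,"ry":0,"rz":0},
    {"dx":0,"dy":0,"dz":0.6,"rx":0,"ry":0,"rz":0},
    {"dx":0,"dy":0,"dz":0,"rx":0,"ry":0,"rz":0},
    {"dx":0,"dy":0,"dz":0,"rx":0,"ry":0,"rz":0},
    {"dx":0,"dy":0,"dz":0,"rx":0,"ry":0,"rz":0},
    {"dx":0,"dy":0,"dz":0,"rx":0,"ry":0,"rz":0},
    {"dx":0,"dy":0,"dz":0,"rx":0,"ry":0,"rz":0}
  ]
}}

```text
t: 8.9
tcp_pos: [0.5812, 0.0959, 0.1569]
tool_rot: [0.18, 0.984, -0.0, -0.0]
force: [0.3, 0.3, -1.3]
finger_gap: -0.003
gripper_force: 0.0
```

Run:
```python
from h import *
np.set_printoptions(precision=4,suppress=True)
print(sensors.sense()["tcp_pos"],sensors.sense()["force"])
c={}
for n,(r0,r1,c0,c1) in {"top":(150,245,265,400),"scene":(140,270,245,375)}.items():
    im=cams.snapshot(n);hsv=cv2.cvtColor(im,cv2.COLOR_RGB2HSV)
    m=((hsv[...,0]<6)|(hsv[...,0]>174))&(hsv[...,1]>170)&(hsv[...,2]>70)
    z=np.zeros_like(m);z[r0:r1,c0:c1]=1;m=(m&z).astype(np.uint8)
    k,l,st,ce=cv2.connectedComponentsWithStats(m)
    i=1+np.argmax(st[1:,4]) ;print(n,st[i],ce[i],k);c[n]=ce[i]
    cv2.imwrite(f"pics/{n}2.png",cv2.resize(im[r0:r1,c0:c1,::-1],None,fx=4.5,fy=4.5,interpolation=cv2.INTER_CUBIC))
X=tri([c["top"]],[c["scene"]])[0];print("knob",X)
ex=np.array([.9355,-.353]);ey=np.array([.353,.9355]);d=X[:2]-[.698,-.0613];print("lid frame",d@ex,d@ey)
```

```text
[0.5812 0.0959 0.1569] [ 0.3442  0.2564 -1.3017]
top [322 198   5  10  27] [324.037  202.4444] 2
scene [307 196   7  11  56] [310.1071 200.8571] 2
knob [ 0.5479 -0.0057  0.1285]
lid frame -0.1600533340719203 -0.0010187617040342753
```

View pics/top2.png

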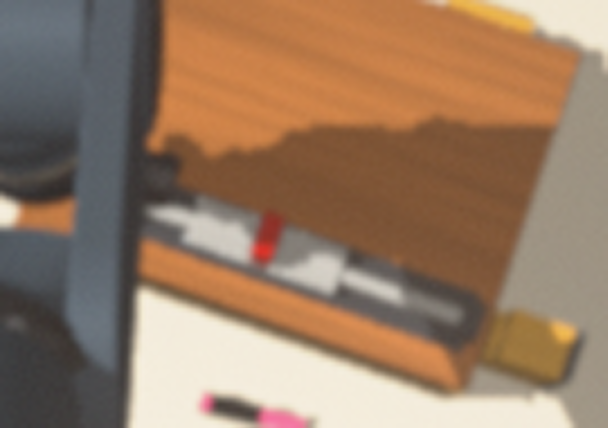

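View pics/scene2.png

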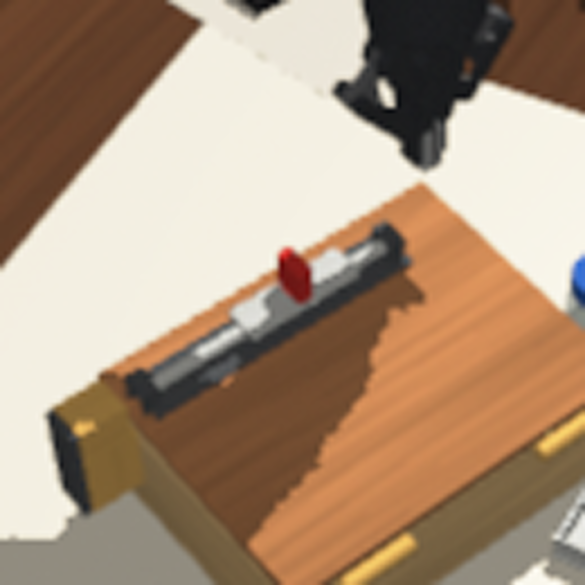

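The top crop shows the knob at (267,240) and the lid slightly proud. The scene crop agrees, with the knob at (295,275) and the bolt still drawn back. Knob y' ≈ −1 mm. I move the shut fingers over the thumb plate on the knob's +y side and descend gently.

Call:
{"name": "move_arm", "arguments": {
  "targets": [
    {"dx":-0.28,"dy":-0.74,"dz":0,"rx":0,"ry":0,"rz":0},
    {"dx":-0.28,"dy":-0.74,"dz":0,"rx":0,"ry":0,"rz":0},
    {"dx":-0.28,"dy":-0.74,"dz":0,"rx":0,"ry":0,"rz":0},
    {"dx":-0.28,"dy":-0.74,"dz":0,"rx":0,"ry":0,"rz":0},
    {"dx":0,"dy":0,"dz":-0.4,"rx":0,"ry":0,"rz":0},
    {"dx":0,"dy":0,"dz":-0.4,"rx":0,"ry":0,"rz":0},
    {"dx":0,"dy":0,"dz":-0.3,"rx":0,"ry":0,"rz":0},
    {"dx":0,"dy":0,"dz":-0.2,"rx":0,"ry":0,"rz":0},
    {"dx":0,"dy":0,"dz":-0.1,"rx":0,"ry":0,"rz":0},
    {"dx":0,"dy":0,"dz":0,"rx":0,"ry":0,"rz":0}
  ]
}}

```text
t: 10.25
tcp_pos: [0.5534, 0.0221, 0.1222]
tool_rot: [0.18, 0.984, -0.0, -0.0]
force: [0.1, 0.1, 0.2]
finger_gap: -0.0
gripper_force: 0.0
```

Call:
{"name": "move_arm", "arguments": {
  "targets": [
    {"dx":0,"dy":0,"dz":-0.04,"rx":0,"ry":0,"rz":0},
    {"dx":0,"dy":0,"dz":-0.04,"rx":0,"ry":0,"rz":0},
    {"dx":0,"dy":0,"dz":-0.04,"rx":0,"ry":0,"rz":0},
    {"dx":0,"dy":0,"dz":-0.04,"rx":0,"ry":0,"rz":0},
    {"dx":0,"dy":0,"dz":-0.04,"rx":0,"ry":0,"rz":0},
    {"dx":0,"dy":0,"dz":-0.04,"rx":0,"ry":0,"rz":0},
    {"dx":0,"dy":0,"dz":-0.04,"rx":0,"ry":0,"rz":0},
    {"dx":0,"dy":0,"dz":-0.04,"rx":0,"ry":0,"rz":0},
    {"dx":0,"dy":0,"dz":0,"rx":0,"ry":0,"rz":0},
    {"dx":0,"dy":0,"dz":0,"rx":0,"ry":0,"rz":0}
  ]
}}

```text
t: 11.5
tcp_pos: [0.5533, 0.0219, 0.1148]
tool_rot: [0.18, 0.984, -0.0, -0.0]
force: [-2.1, 0.6, 6.0]
finger_gap: -0.004
gripper_force: 2.8
```

Call:
{"name": "move_arm", "arguments": {
  "targets": [
    {"dx":0,"dy":0,"dz":-0.04,"rx":0,"ry":0,"rz":0},
    {"dx":0,"dy":0,"dz":-0.04,"rx":0,"ry":0,"rz":0},
    {"dx":0,"dy":0,"dz":-0.04,"rx":0,"ry":0,"rz":0},
    {"dx":0,"dy":0,"dz":-0.04,"rx":0,"ry":0,"rz":0},
    {"dx":0,"dy":0,"dz":-0.04,"rx":0,"ry":0,"rz":0},
    {"dx":0,"dy":0,"dz":-0.02,"rx":0,"ry":0,"rz":0},
    {"dx":0,"dy":0,"dz":0,"rx":0,"ry":0,"rz":0},
    {"dx":0,"dy":0,"dz":0,"rx":0,"ry":0,"rz":0},
    {"dx":0,"dy":0,"dz":0,"rx":0,"ry":0,"rz":0},
    {"dx":0,"dy":0,"dz":0,"rx":0,"ry":0,"rz":0}
  ]
}}

```text
t: 12.75
tcp_pos: [0.5525, 0.0222, 0.1095]
tool_rot: [0.18, 0.984, 0.0, -0.001]
force: [-2.9, 1.3, 8.4]
finger_gap: 0.002
gripper_force: 4.0
```

Call:
{"name": "move_arm", "arguments": {
  "targets": [
    {"dx":0,"dy":0,"dz":-0.02,"rx":0,"ry":0,"rz":0},
    {"dx":0,"dy":0,"dz":-0.02,"rx":0,"ry":0,"rz":0},
    {"dx":0,"dy":0,"dz":-0.02,"rx":0,"ry":0,"rz":0},
    {"dx":0,"dy":0,"dz":-0.02,"rx":0,"ry":0,"rz":0},
    {"dx":0,"dy":0,"dz":0,"rx":0,"ry":0,"rz":0},
    {"dx":0,"dy":0,"dz":0,"rx":0,"ry":0,"rz":0},
    {"dx":0,"dy":0,"dz":0,"rx":0,"ry":0,"rz":0},
    {"dx":0,"dy":0,"dz":0,"rx":0,"ry":0,"rz":0},
    {"dx":0,"dy":0,"dz":0,"rx":0,"ry":0,"rz":0},
    {"dx":0,"dy":0,"dz":0,"rx":0,"ry":0,"rz":0}
  ]
}}

```text
t: 14.0
tcp_pos: [0.5523, 0.0223, 0.1076]
tool_rot: [0.18, 0.984, 0.0, -0.001]
force: [-3.5, 0.9, 8.5]
finger_gap: 0.002
gripper_force: 4.7
```

Call:
{"name": "move_arm", "arguments": {
  "targets": [
    {"dx":0,"dy":0,"dz":-0.02,"rx":0,"ry":0,"rz":0},
    {"dx":0,"dy":0,"dz":-0.02,"rx":0,"ry":0,"rz":0},
    {"dx":0,"dy":0,"dz":0,"rx":0,"ry":0,"rz":0},
    {"dx":0,"dy":0,"dz":0,"rx":0,"ry":0,"rz":0},
    {"dx":0,"dy":0,"dz":0,"rx":0,"ry":0,"rz":0},
    {"dx":0,"dy":0,"dz":0,"rx":0,"ry":0,"rz":0},
    {"dx":0,"dy":0,"dz":0,"rx":0,"ry":0,"rz":0},
    {"dx":0,"dy":0,"dz":0,"rx":0,"ry":0,"rz":0},
    {"dx":0,"dy":0,"dz":0,"rx":0,"ry":0,"rz":0},
    {"dx":0,"dy":0,"dz":0,"rx":0,"ry":0,"rz":0}
  ]
}}

```text
t: 15.25
tcp_pos: [0.5522, 0.0224, 0.1066]
tool_rot: [0.18, 0.984, 0.0, -0.001]
force: [-4.7, 0.8, 11.1]
finger_gap: -0.004
gripper_force: 5.1
```

Call:
{"name": "move_arm", "arguments": {
  "targets": [
    {"dx":0,"dy":0,"dz":-0.02,"rx":0,"ry":0,"rz":0},
    {"dx":0,"dy":0,"dz":0,"rx":0,"ry":0,"rz":0},
    {"dx":0,"dy":0,"dz":-0.02,"rx":0,"ry":0,"rz":0},
    {"dx":0,"dy":0,"dz":0,"rx":0,"ry":0,"rz":0},
    {"dx":0,"dy":0,"dz":0,"rx":0,"ry":0,"rz":0},
    {"dx":0,"dy":0,"dz":0,"rx":0,"ry":0,"rz":0},
    {"dx":0,"dy":0,"dz":0,"rx":0,"ry":0,"rz":0},
    {"dx":0,"dy":0,"dz":0,"rx":0,"ry":0,"rz":0},
    {"dx":0,"dy":0,"dz":0,"rx":0,"ry":0,"rz":0},
    {"dx":0,"dy":0,"dz":0,"rx":0,"ry":0,"rz":0}
  ]
}}

```text
t: 16.5
tcp_pos: [0.5521, 0.0224, 0.1059]
tool_rot: [0.18, 0.984, 0.0, -0.001]
force: [-4.9, 0.8, 12.6]
finger_gap: 0.0
gripper_force: 6.0
```

The lid is about down: plate top at 106 mm as expected, 12.6 N. I slide along −y'.

Call:
{"name": "move_arm", "arguments": {
  "targets": [
    {"dx":-0.02,"dy":-0.055,"dz":0,"rx":0,"ry":0,"rz":0},
    {"dx":-0.02,"dy":-0.055,"dz":0,"rx":0,"ry":0,"rz":0},
    {"dx":-0.02,"dy":-0.055,"dz":0,"rx":0,"ry":0,"rz":0},
    {"dx":-0.02,"dy":-0.055,"dz":0,"rx":0,"ry":0,"rz":0},
    {"dx":-0.02,"dy":-0.055,"dz":0,"rx":0,"ry":0,"rz":0},
    {"dx":-0.02,"dy":-0.055,"dz":0,"rx":0,"ry":0,"rz":0},
    {"dx":-0.02,"dy":-0.055,"dz":0,"rx":0,"ry":0,"rz":0},
    {"dx":-0.02,"dy":-0.055,"dz":0,"rx":0,"ry":0,"rz":0},
    {"dx":0,"dy":0,"dz":0,"rx":0,"ry":0,"rz":0},
    {"dx":0,"dy":0,"dz":0,"rx":0,"ry":0,"rz":0}
  ]
}}

```text
t: 17.75
tcp_pos: [0.5481, 0.0121, 0.1059]
tool_rot: [0.18, 0.984, 0.001, -0.001]
force: [-3.0, 2.9, 12.0]
finger_gap: 0.006
gripper_force: 6.0
```

Call:
{"name": "move_arm", "arguments": {
  "targets": [
    {"dx":-0.02,"dy":-0.055,"dz":0,"rx":0,"ry":0,"rz":0},
    {"dx":-0.02,"dy":-0.055,"dz":0,"rx":0,"ry":0,"rz":0},
    {"dx":-0.02,"dy":-0.055,"dz":0,"rx":0,"ry":0,"rz":0},
    {"dx":-0.02,"dy":-0.055,"dz":0,"rx":0,"ry":0,"rz":0},
    {"dx":-0.02,"dy":-0.055,"dz":0,"rx":0,"ry":0,"rz":0},
    {"dx":-0.02,"dy":-0.055,"dz":0,"rx":0,"ry":0,"rz":0},
    {"dx":0,"dy":0,"dz":0,"rx":0,"ry":0,"rz":0},
    {"dx":0,"dy":0,"dz":0,"rx":0,"ry":0,"rz":0},
    {"dx":0,"dy":0,"dz":0,"rx":0,"ry":0,"rz":0},
    {"dx":0,"dy":0,"dz":0,"rx":0,"ry":0,"rz":0}
  ]
}}

```text
t: 19.0
tcp_pos: [0.545, 0.0039, 0.1059]
tool_rot: [0.18, 0.984, 0.001, -0.001]
force: [-4.3, 4.1, 11.6]
finger_gap: -0.003
gripper_force: 6.2
```

Call:
{"name": "move_arm", "arguments": {
  "targets": [
    {"dx":-0.02,"dy":-0.055,"dz":0,"rx":0,"ry":0,"rz":0},
    {"dx":-0.02,"dy":-0.055,"dz":0,"rx":0,"ry":0,"rz":0},
    {"dx":-0.02,"dy":-0.055,"dz":0,"rx":0,"ry":0,"rz":0},
    {"dx":-0.02,"dy":-0.055,"dz":0,"rx":0,"ry":0,"rz":0},
    {"dx":0,"dy":0,"dz":0,"rx":0,"ry":0,"rz":0},
    {"dx":0,"dy":0,"dz":0,"rx":0,"ry":0,"rz":0},
    {"dx":0,"dy":0,"dz":0,"rx":0,"ry":0,"rz":0},
    {"dx":0,"dy":0,"dz":0,"rx":0,"ry":0,"rz":0},
    {"dx":0,"dy":0,"dz":0,"rx":0,"ry":0,"rz":0},
    {"dx":0,"dy":0,"dz":0,"rx":0,"ry":0,"rz":0}
  ]
}}

```text
t: 20.25
tcp_pos: [0.543, -0.0016, 0.1059]
tool_rot: [0.18, 0.984, 0.001, -0.001]
force: [-4.4, 3.4, 12.3]
finger_gap: 0.002
gripper_force: 6.3
```

Run:
```python
from h import *
im=cams.snapshot("scene")[140:270,235:365,::-1];cv2.imwrite("pics/s3.png",cv2.resize(im,None,fx=4.5,fy=4.5,interpolation=cv2.INTER_CUBIC))
```

```text
(no output)
```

View pics/s3.png

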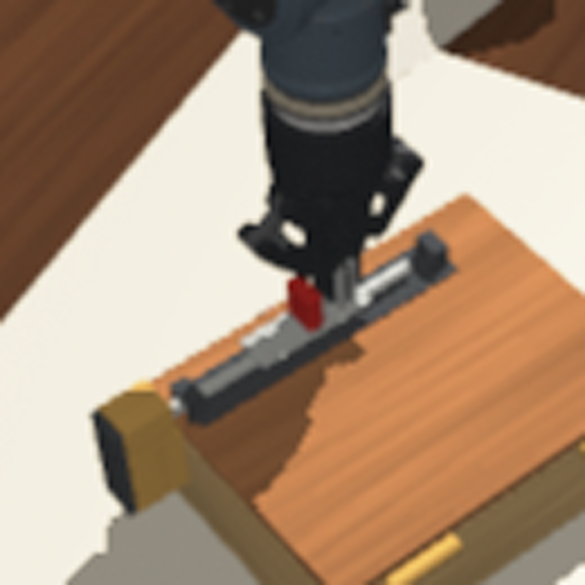

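The picture shows the fingers on the plate against the knob at (305,303), with the rod tip past the strap at (178,405), near the keeper mouth and level with it. I carry on in small steps.

Call:
{"name": "move_arm", "arguments": {
  "targets": [
    {"dx":-0.014,"dy":-0.037,"dz":0,"rx":0,"ry":0,"rz":0},
    {"dx":-0.014,"dy":-0.037,"dz":0,"rx":0,"ry":0,"rz":0},
    {"dx":-0.014,"dy":-0.037,"dz":0,"rx":0,"ry":0,"rz":0},
    {"dx":-0.014,"dy":-0.037,"dz":0,"rx":0,"ry":0,"rz":0},
    {"dx":-0.014,"dy":-0.037,"dz":0,"rx":0,"ry":0,"rz":0},
    {"dx":-0.014,"dy":-0.037,"dz":0,"rx":0,"ry":0,"rz":0},
    {"dx":0,"dy":0,"dz":0,"rx":0,"ry":0,"rz":0},
    {"dx":0,"dy":0,"dz":0,"rx":0,"ry":0,"rz":0},
    {"dx":0,"dy":0,"dz":0,"rx":0,"ry":0,"rz":0},
    {"dx":0,"dy":0,"dz":0,"rx":0,"ry":0,"rz":0}
  ]
}}

```text
t: 21.55
tcp_pos: [0.5408, -0.0071, 0.1059]
tool_rot: [0.18, 0.984, 0.001, -0.002]
force: [-4.7, 3.8, 12.7]
finger_gap: 0.002
gripper_force: 6.3
```

Call:
{"name": "move_arm", "arguments": {
  "targets": [
    {"dx":-0.014,"dy":-0.037,"dz":0,"rx":0,"ry":0,"rz":0},
    {"dx":-0.014,"dy":-0.037,"dz":0,"rx":0,"ry":0,"rz":0},
    {"dx":-0.014,"dy":-0.037,"dz":0,"rx":0,"ry":0,"rz":0},
    {"dx":-0.014,"dy":-0.037,"dz":0,"rx":0,"ry":0,"rz":0},
    {"dx":0,"dy":0,"dz":0,"rx":0,"ry":0,"rz":0},
    {"dx":0,"dy":0,"dz":0,"rx":0,"ry":0,"rz":0},
    {"dx":0,"dy":0,"dz":0,"rx":0,"ry":0,"rz":0},
    {"dx":0,"dy":0,"dz":0,"rx":0,"ry":0,"rz":0},
    {"dx":0,"dy":0,"dz":0,"rx":0,"ry":0,"rz":0},
    {"dx":0,"dy":0,"dz":0,"rx":0,"ry":0,"rz":0}
  ]
}}

```text
t: 22.8
tcp_pos: [0.5401, -0.01, 0.1059]
tool_rot: [0.18, 0.984, 0.002, -0.001]
force: [-2.3, 6.6, 12.1]
finger_gap: 0.002
gripper_force: 5.9
```

Resistance along y' rose to 5.4 N. I measure where the bolt is before pushing on.

Run:
```python
from h import *
print(sensors.sense()["force"])
im=cams.snapshot("scene");hsv=cv2.cvtColor(im,cv2.COLOR_RGB2HSV)
m=((hsv[...,0]<6)|(hsv[...,0]>174))&(hsv[...,1]>150)&(hsv[...,2]>60)
z=np.zeros_like(m);z[170:250,260:340]=1;m=(m&z).astype(np.uint8)
k,l,st,ce=cv2.connectedComponentsWithStats(m);i=1+np.argmax(st[1:,4]);print(st[i],ce[i])
X=plane("scene",[ce[i]],.121)[0];d=X[:2]-[.698,-.0613];print(X,d@[.9355,-.353],d@[.353,.9355])
X=plane("scene",[[310.1,200.86]],.130)[0];d=X[:2]-[.698,-.0613];print("earlier",d@[.9355,-.353],d@[.353,.9355])
c=im[180:270,240:340,::-1];cv2.imwrite("pics/s4.png",cv2.resize(c,None,fx=6.5,fy=6.5,interpolation=cv2.INTER_CUBIC))
```

```text
[-2.30092086  6.55945858 12.08757199]
[297 203   7  12  64] [300.046875 208.234375]
[ 0.5344571  -0.03676586  0.121     ] -0.16165493220254426 -0.03477895493214072
earlier -0.1588931825689976 -0.001535014011322465
```

View pics/s4.png

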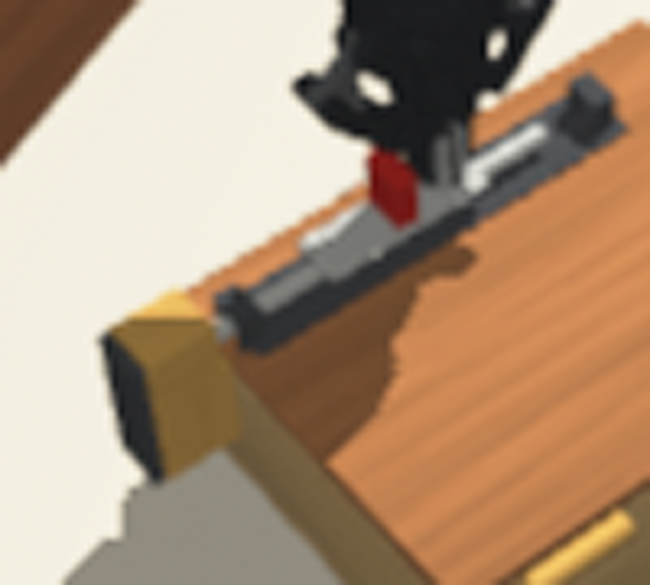

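The knob has moved 33 mm, since the plate was carried along by friction. That puts the tip about 20 mm inside the keeper, so this is the stop. I press a little firmer.

Call:
{"name": "move_arm", "arguments": {
  "targets": [
    {"dx":-0.01,"dy":-0.03,"dz":0,"rx":0,"ry":0,"rz":0},
    {"dx":0,"dy":0,"dz":0,"rx":0,"ry":0,"rz":0},
    {"dx":-0.01,"dy":-0.03,"dz":0,"rx":0,"ry":0,"rz":0},
    {"dx":0,"dy":0,"dz":0,"rx":0,"ry":0,"rz":0},
    {"dx":0,"dy":0,"dz":0,"rx":0,"ry":0,"rz":0},
    {"dx":0,"dy":0,"dz":0,"rx":0,"ry":0,"rz":0},
    {"dx":0,"dy":0,"dz":0,"rx":0,"ry":0,"rz":0},
    {"dx":0,"dy":0,"dz":0,"rx":0,"ry":0,"rz":0},
    {"dx":0,"dy":0,"dz":0,"rx":0,"ry":0,"rz":0},
    {"dx":0,"dy":0,"dz":0,"rx":0,"ry":0,"rz":0}
  ]
}}

```text
t: 24.1
tcp_pos: [0.5406, -0.0117, 0.1059]
tool_rot: [0.181, 0.984, 0.002, 0.0]
force: [-1.2, 7.4, 10.1]
finger_gap: 0.001
gripper_force: 5.2
```

Call:
{"name": "move_arm", "arguments": {
  "targets": [
    {"dx":-0.014,"dy":-0.037,"dz":0,"rx":0,"ry":0,"rz":0},
    {"dx":0,"dy":0,"dz":0,"rx":0,"ry":0,"rz":0},
    {"dx":-0.014,"dy":-0.037,"dz":0,"rx":0,"ry":0,"rz":0},
    {"dx":0,"dy":0,"dz":0,"rx":0,"ry":0,"rz":0},
    {"dx":0,"dy":0,"dz":0,"rx":0,"ry":0,"rz":0},
    {"dx":0,"dy":0,"dz":0,"rx":0,"ry":0,"rz":0},
    {"dx":0,"dy":0,"dz":0,"rx":0,"ry":0,"rz":0},
    {"dx":0,"dy":0,"dz":0,"rx":0,"ry":0,"rz":0},
    {"dx":0,"dy":0,"dz":0,"rx":0,"ry":0,"rz":0},
    {"dx":0,"dy":0,"dz":0,"rx":0,"ry":0,"rz":0}
  ]
}}

```text
t: 25.35
tcp_pos: [0.5407, -0.014, 0.106]
tool_rot: [0.18, 0.984, 0.001, 0.001]
force: [0.1, 4.9, 10.0]
finger_gap: -0.002
gripper_force: 4.5
```

```bash
cat > k.py <<'E'
from h import *
im=cams.snapshot("scene");hsv=cv2.cvtColor(im,cv2.COLOR_RGB2HSV)
m=((hsv[...,0]<6)|(hsv[...,0]>174))&(hsv[...,1]>150)&(hsv[...,2]>60)
z=np.zeros_like(m);z[170:250,260:340]=1;m=(m&z).astype(np.uint8)
k,l,st,ce=cv2.connectedComponentsWithStats(m);i=1+np.argmax(st[1:,4])
X=plane("scene",[ce[i]],.121)[0];d=X[:2]-[.698,-.0613];print(st[i],ce[i],d@[.353,.9355])
E
python3 k.py
```

```text
[297 204   8  11  63] [300.17460317 208.41269841] -0.03489453471637844
```

Call:
{"name": "move_arm", "arguments": {
  "targets": [
    {"dx":-0.007,"dy":-0.02,"dz":0,"rx":0,"ry":0,"rz":0},
    {"dx":-0.007,"dy":-0.02,"dz":0,"rx":0,"ry":0,"rz":0},
    {"dx":-0.007,"dy":-0.02,"dz":0,"rx":0,"ry":0,"rz":0},
    {"dx":-0.007,"dy":-0.02,"dz":0,"rx":0,"ry":0,"rz":0},
    {"dx":-0.007,"dy":-0.02,"dz":0,"rx":0,"ry":0,"rz":0},
    {"dx":0,"dy":0,"dz":0,"rx":0,"ry":0,"rz":0},
    {"dx":0,"dy":0,"dz":0,"rx":0,"ry":0,"rz":0},
    {"dx":0,"dy":0,"dz":0,"rx":0,"ry":0,"rz":0},
    {"dx":0,"dy":0,"dz":0,"rx":0,"ry":0,"rz":0},
    {"dx":0,"dy":0,"dz":0,"rx":0,"ry":0,"rz":0}
  ]
}}

```text
t: 26.65
tcp_pos: [0.5405, -0.0169, 0.106]
tool_rot: [0.18, 0.984, 0.001, 0.002]
force: [0.9, 5.1, 8.2]
finger_gap: -0.001
gripper_force: 4.0
```

Call:
{"name": "move_arm", "arguments": {
  "targets": [
    {"dx":-0.01,"dy":-0.02,"dz":0,"rx":0,"ry":0,"rz":0},
    {"dx":-0.01,"dy":-0.02,"dz":0,"rx":0,"ry":0,"rz":0},
    {"dx":-0.01,"dy":-0.02,"dz":0,"rx":0,"ry":0,"rz":0},
    {"dx":-0.01,"dy":-0.02,"dz":0,"rx":0,"ry":0,"rz":0},
    {"dx":-0.01,"dy":-0.02,"dz":0,"rx":0,"ry":0,"rz":0},
    {"dx":0,"dy":0,"dz":0,"rx":0,"ry":0,"rz":0},
    {"dx":0,"dy":0,"dz":0,"rx":0,"ry":0,"rz":0},
    {"dx":0,"dy":0,"dz":0,"rx":0,"ry":0,"rz":0},
    {"dx":0,"dy":0,"dz":0,"rx":0,"ry":0,"rz":0},
    {"dx":0,"dy":0,"dz":0,"rx":0,"ry":0,"rz":0}
  ]
}}

```text
t: 27.9
tcp_pos: [0.5403, -0.0177, 0.1062]
tool_rot: [0.181, 0.983, 0.003, 0.003]
force: [3.0, 12.5, 8.2]
finger_gap: -0.002
gripper_force: 7.8
```

Call:
{"name": "move_arm", "arguments": {
  "targets": [
    {"dx":-0.01,"dy":-0.02,"dz":0,"rx":0,"ry":0,"rz":0},
    {"dx":0,"dy":0,"dz":0,"rx":0,"ry":0,"rz":0},
    {"dx":-0.01,"dy":-0.02,"dz":0,"rx":0,"ry":0,"rz":0},
    {"dx":0,"dy":0,"dz":0,"rx":0,"ry":0,"rz":0},
    {"dx":-0.01,"dy":-0.02,"dz":0,"rx":0,"ry":0,"rz":0},
    {"dx":0,"dy":0,"dz":0,"rx":0,"ry":0,"rz":0},
    {"dx":0,"dy":0,"dz":0,"rx":0,"ry":0,"rz":0},
    {"dx":0,"dy":0,"dz":0,"rx":0,"ry":0,"rz":0},
    {"dx":0,"dy":0,"dz":0,"rx":0,"ry":0,"rz":0},
    {"dx":0,"dy":0,"dz":0,"rx":0,"ry":0,"rz":0}
  ]
}}

```text
t: 29.15
tcp_pos: [0.5403, -0.0179, 0.1063]
tool_rot: [0.181, 0.983, 0.004, 0.004]
force: [5.3, 17.2, 7.8]
finger_gap: -0.003
gripper_force: 10.8
```

```bash
python3 k.py
```

```text
[297 205   8  10  58] [300.27586207 208.79310345] -0.035503428588972194
```

The fingers are now on the knob. About 18 N along y' less 2.5 N friction puts some 15 N on the stop, and the knob isn't moving, so the bolt is home. I relieve the push and lift away.

Call:
{"name": "move_arm", "arguments": {
  "targets": [
    {"dx":0.01,"dy":0.03,"dz":0,"rx":0,"ry":0,"rz":0},
    {"dx":0.01,"dy":0.03,"dz":0.03,"rx":0,"ry":0,"rz":0},
    {"dx":0,"dy":0.02,"dz":0.04,"rx":0,"ry":0,"rz":0},
    {"dx":0,"dy":0,"dz":0.1,"rx":0,"ry":0,"rz":0},
    {"dx":0,"dy":0,"dz":0.2,"rx":0,"ry":0,"rz":0},
    {"dx":0,"dy":0,"dz":0.4,"rx":0,"ry":0,"rz":0},
    {"dx":0,"dy":0,"dz":0.6,"rx":0,"ry":0,"rz":0},
    {"dx":0,"dy":0,"dz":0.8,"rx":0,"ry":0,"rz":0},
    {"dx":0,"dy":0,"dz":0.8,"rx":0,"ry":0,"rz":0},
    {"dx":0,"dy":0,"dz":0.8,"rx":0,"ry":0,"rz":0}
  ]
}}

```text
t: 30.45
tcp_pos: [0.5373, -0.0203, 0.1998]
tool_rot: [0.18, 0.984, -0.0, 0.0]
force: [0.4, 0.2, -0.1]
finger_gap: 0.001
gripper_force: 0.0
```

```bash
python3 k.py
python3 - <<'E'
from h import *
print(sensors.sense()["force"])
c=cams.snapshot("scene")[150:280,225:395,::-1];cv2.imwrite("pics/s5.png",cv2.resize(c,None,fx=4.5,fy=4.5,interpolation=cv2.INTER_CUBIC))
E
```

```text
[297 202   7  12  61] [300.04918033 207.47540984] -0.033126998389382725
[ 0.97987749 -1.08613976  1.05813015]
```

View pics/s5.png

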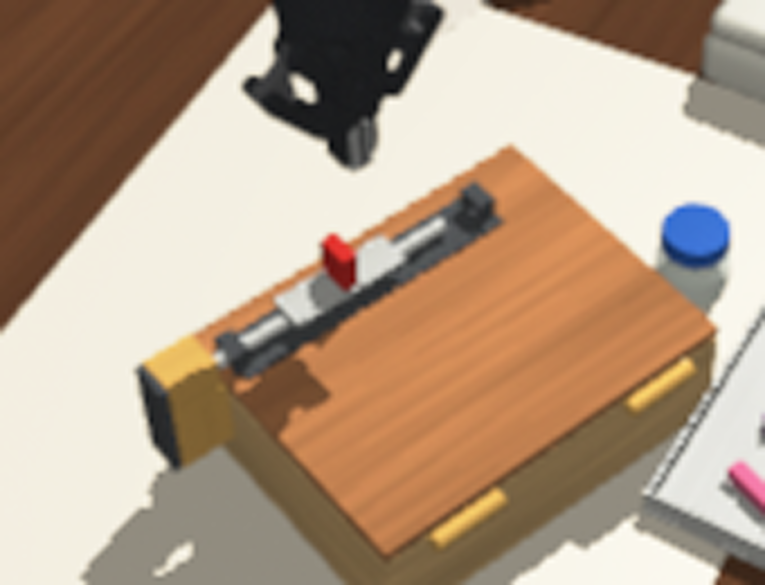

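The hand is off at (355,150). The lid lies shut, the rod enters the keeper at (218,355), and the bystanders are in place. The knob stayed within 2 mm of home, which leaves the tip about 19 mm deep. I hand in.

```bash
python3 -c "
from station import order;print(order.sign_off())"
```

```text
the job is handed in; nothing more can be done
None
```

The chest lid is shut and held by the bolt, which is fully home against its stop about 19–20 mm inside the keeper; the job was handed in at about 31 s, and no verdict came back.

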